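# Fit a control card into the press console

### The job

The green console has one empty card place beside the two cards already fitted; its card, the one with two swing levers, stands in the black card stand. Take that card and, with its levers swung out, slide it down both guides of the empty place until it meets the stiff contacts of its connector. Stop there: not your push but the levers must draw it the rest of the way, so let go and swing both levers in flat until the card is fully home, like its neighbours. Leave the other loose card, the meter, the screwdriver and the parts tray where they are.

Things in the scene. Friction and masses are not known exactly. Their poses are not given: they have to be found in the camera images.
- card: The card to fit, 0.2 to 0.33 kg: aluminium plate 160 (x) by 4 mm (y), parts up to 13 mm high on its +y face. Origin: middle of its tongued edge, which is the lower one in the stand; z runs from there to the lever edge. Plate z = 12 to 98 mm, below it five unequal tongues. Starts upright in the stand between ribs 36 mm high at its two ends, about 1 mm of play; lift it straight out.
- card_grip (a point): Middle of the black grip block on the card's lever edge, at x = 0, y = 0, z = 112 mm of the card. The block is 40 mm (x) by 10 mm (y) and runs from z = 96 to 124 mm: take the card here, across the 10 mm.
- card_end_low (a point): Point on the card's tongued edge at its x = -60 mm, y = z = 0. This end goes to the lower end of the slot; the unequal tongues fit only so.
- card_end_high (a point): The same at x = +60 mm of the card; this end goes to the higher end of the slot.
- lever_low (a joint): Lever at the card's -x end, on a pin along y at x = -72, z = 104 mm of the card. 0: shut, arm flat along the card's edge, pointing to the middle. 1.57: arm straight out along the card's z; stop at 1.6. Starts 1.28 to 1.55, stays where left (1 N at the tip moves it). Opposite the arm a nose, 18 mm, hooks under the console's rail lip as the lever shuts and pulls the card in.
- lever_high (a joint): The like lever at the card's +x end, pin at x = +72, z = 104 mm. For both: while the card goes in they must stand above 1.1 rad. With the card on its contacts the nose meets the lip at about 0.4 rad; from there to 0 the arm's outer half needs a push of about 8 to 12 N. The nose catches only if the card is less than about 9 mm short of home.
- lever_low_tip (a point): On the lever_low arm, 44 mm from its pin, 2 mm towards the arm's outer face. Arm 46 mm long, 10 mm wide (along the card's y), 7.5 mm thick; when shut its outer face is at z = 110 mm of the card, its tip at x = -26 mm.
- lever_high_tip (a point): The same on lever_high (tip at x = +26 mm when shut).
- slot: The empty card place in the console (fixed). Origin: where the card's origin lies when home. This frame is upright, turned in yaw only; the way out of the slot is (-sin30, 0, cos30) in it, up and towards the robot. Home pose of the card: this frame pitched -30 deg about y, so card z = the way out, card x = (cos30, 0, sin30), up the slope, card y = this y.
- slot_mouth (a point): Centre of the empty place in the sloping face, 112 mm out from the slot's origin. Two cross rails with lips (107 to 112 mm out) run along y at the slope's lower and upper end, 168 mm apart inside. The card's guides lie below: flared mouths (5 mm a side) 84 to 72 mm out, then straight, play 1.25 mm each face, 2 mm each end.
- slot_end_low (a point): Where card_end_low lies when home: 60 mm down the slope (nearer the robot) from the slot's origin. The tongues enter the connector 11 mm before home and meet its stiff contacts 7 mm before home: about 18 N of drag for each half of the card, 36 N in all; it does not spring back.
- slot_end_high (a point): Where card_end_high lies when home: 60 mm up the slope from the slot's origin.
- console: Green steel console with a face sloping at 30 deg, up away from the robot (fixed, place and yaw vary, to the robot's right). Origin: centre of its foot; 255 (x) by 176 (y) mm, 231 mm high at the top of the face, 127 at its lower edge. Three card places 50 mm apart along y, any of them empty; the other two hold like cards, levers shut.
- stand: Black card stand (fixed, place and yaw vary, to the robot's left), 190 (x) by 160 (y) mm, base 8 mm thick. Origin: centre of its underside. Three rows along x at y = -55, 0, 55 mm; the two loose cards stand on the base in the outer rows, either in either.
- relay_card: The other loose card in the stand: plain and low, 156 mm wide, 74 mm high, no levers, no grip; leave it. Origin: middle of its lower edge, axes as for the card.
- meter: Bystander: grey hand multimeter lying flat between console and stand, 145 by 75 by 34 mm (42 mm with its knob). Origin: centre of its underside.
- screwdriver: Bystander: screwdriver lying flat between console and stand. Origin: under its middle.
- parts_tray: Bystander: open steel tray to the right of the console, 150 by 100 by 30 mm. Origin: centre of its underside.
There are look-alikes about, which are no part of the job. What is shaped like the card but brown or red is not meant.

How it is judged (in metres and radians):
On the way:
1. the card stands in both guides of the empty place, its tongued edge within 12 mm of home, both levers still swung out (distance between card_end_low and slot_end_low below 0.012 m and distance between card_end_high and slot_end_high below 0.012 m and value of joint each of lever_low, lever_high above 0.6 rad), for 0.1 s.
At the end, for the whole second after the job is handed in: Both ends of the card's tongued edge are within 3 mm of home (card_end_low at slot_end_low, card_end_high at slot_end_high), both levers are shut to within 0.12 rad, the card is at rest (distance between card_end_low and slot_end_low below 0.003 m and distance between card_end_high and slot_end_high below 0.003 m and value of joint each of lever_low, lever_high below 0.12 rad and linear speed of card below 0.01 m/s); the robot touches nothing.
It fails at once if the other card, the meter, the screwdriver or the parts tray is shifted by more than 25 mm (distance of any of relay_card, meter, screwdriver, parts_tray from where it was at the start of the episode above 0.025 m).
It fails at once if the card is pushed home (both ends within 3 mm) while both levers are still swung out (distance between card_end_low and slot_end_low below 0.003 m and distance between card_end_high and slot_end_high below 0.003 m and value of joint each of lever_low, lever_high above 0.6 rad).
It also fails if it takes over 64 s, if anything falls off the work surface, if the arm or the gripper's body presses on something with over 40 N, if the wrist force passes 120 N, or if a joint passes its speed limit or range.

### The arm

A 6-joint arm with a two-finger parallel gripper is mounted at the origin on the work surface. World frame = base frame: x ahead of the robot, y to its left, z up, the work surface at z = 0. Lengths are in m, angles in degrees, forces in N, time in s.
With the tool pointing down it reaches from about 0.325 to 0.85 m from the base axis. Payload 15.5 kg.
Tool frame: the origin (TCP) lies at the very end of the fingers, on their centre line; the grasp point (between the pads) lies arm.grip_depth behind it (arm.grip_depth is the distance from the TCP to the grasp point, in m); z points along the fingers, y is the direction in which the jaws open and shut (so a half turn about z gives the same grasp; the last joint's range is limited). The gripper opens to 91 mm and grips with 3 to 60 N. Pads are 32 mm wide; open, the fingers measure 118 mm over their backs; the gripper's body (76 mm by 178 mm) begins 60 mm behind the grasp point.
Start: joints at [57.725, 28.281, 77.091, -0, 74.628, -5.472], TCP at [0.282, 0.558, 0.175] pointing down, gripper open.
Joint ranges: [-166.48, 166.48], [-47.26, 123.95], [12.59, 153.08], [-70.14, 250.14], [6.76, 159.57], [-176.63, 176.63]. Speed limits (degrees/s): [108.29, 108.29, 147.25, 172.46, 172.46, 172.46].

### API

Orientations are given as a 3x3 rotation matrix whose columns are the frame's x, y, z axes.
In Python, from rig import arm gives the robot as it stands. Calls block until the motion is done:
- arm.move_to(position, orientation): joint-space move of the TCP to a pose.
- arm.move_l(position, orientation=None, feed=0.15): straight line of the TCP; orientation=None keeps the orientation; feed is the mean speed in m/s.
- arm.move_joints(angles): joint-space move.
- arm.grip(opening): finger opening in m; the grip force is fixed at half the most; returns when the fingers have stopped.
- arm.sleep(seconds).
- arm.solve_ik(position, orientation): joint angles nearest the present ones, or None.
- arm.snapshot(name): name is "scene" or "top" or "wrist"; returns the picture (400x640x3 uint8, red, green, blue); there is no depth.
- arm.get_calibration(name): a dict with "intrinsics" (3x3 intrinsics, pixels), "cam_to_world" (4x4, takes a point from camera to world coordinates). Camera axes: x right, y down, z forward; pixel columns grow to the right and rows downward; lengths in m; the calibration is good to about 2 mm. A picture is of the moment at which its call begins: read the wrist's pose just before it. get_calibration takes no time and is no camera call; for the wrist camera it gives the pose at the moment of the call.
A pose or a line that the arm cannot do raises arm.Unreachable and nothing moves.
- arm.sign_off(): hands the job in, once; it reports no verdict.
Readings, each from a call of its own:
- arm.current_t(): time.
- arm.current_joint_positions(): joint angles.
- arm.current_dq(): joint speeds.
- arm.current_tau(): joint torques, N m.
- arm.current_ee_pos(): TCP position.
- arm.current_tool_rot(): TCP orientation.
- arm.current_force(): force on the tool from outside, world axes, zero at the start.
- arm.current_torque(): the same for the moment, N m.
- arm.current_width(): finger opening in m.
Only numpy, scipy, OpenCV 4.12 (cv2) and the standard library are available. Lean on these libraries where they do the work, as an engineer would, in place of code of your own. Each camera call takes 0.05 s, during which the arm holds its last target. There are 200 camera calls.

## Working session

There is one attempt and no reset: what is moved stays moved. The work goes in short steps, each a Python script; the robot and the scene stay as the last script left them, time stands still between calls to the robot, and variables do not carry over. Pictures are saved under pics/ and viewed, about 8 in all and at most 12, crops included, and the job is handed in when it is done.

```bash
ls; mkdir -p pics; python3 - <<'E'
from rig import arm
import cv2,numpy as np
np.set_printoptions(precision=4,suppress=True)
for n in ["scene","top","wrist"]:
    c=arm.get_calibration(n); im=arm.snapshot(n)
    cv2.imwrite(f"pics/{n}0.png",im[:,:,::-1]); print(n,c["intrinsics"],c["cam_to_world"])
print(arm.grip_depth,arm.current_t(),arm.current_width(),arm.current_tool_rot())
E
```

```text
pics
scene [[390.977    0.     318.6157]
 [  0.     390.977  199.0068]
 [  0.       0.       1.    ]] [[-0.8061  0.5026 -0.3125  0.7881]
 [ 0.5916  0.6707 -0.4474  0.4566]
 [-0.0153 -0.5455 -0.838   1.0549]
 [ 0.      0.      0.      1.    ]]
top [[483.6602   0.     320.909 ]
 [  0.     483.6602 196.7766]
 [  0.       0.       1.    ]] [[ 0.0147 -0.992   0.1257  0.2552]
 [-0.9999 -0.0141  0.0054 -0.0368]
 [-0.0035 -0.1258 -0.992   1.4968]
 [ 0.      0.      0.      1.    ]]
wrist [[336.1924   0.     321.6195]
 [  0.     336.1924 197.3117]
 [  0.       0.       1.    ]] [[ 0.4507  0.8597  0.2405  0.2143]
 [ 0.8927 -0.4336 -0.1229  0.5927]
 [-0.0014  0.2701 -0.9628  0.3839]
 [ 0.      0.      0.      1.    ]]
0.0188 0.15 0.09117805167006952 [[-0.8926  0.4509 -0.0005]
 [ 0.4509  0.8926 -0.0007]
 [ 0.0001 -0.0009 -1.    ]]
```

View pics/scene0.png

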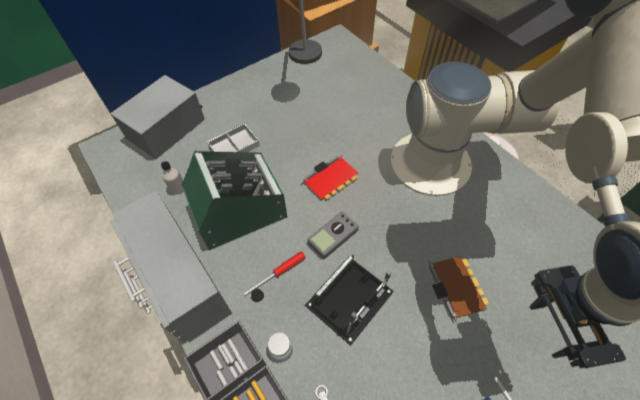

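View pics/top0.png

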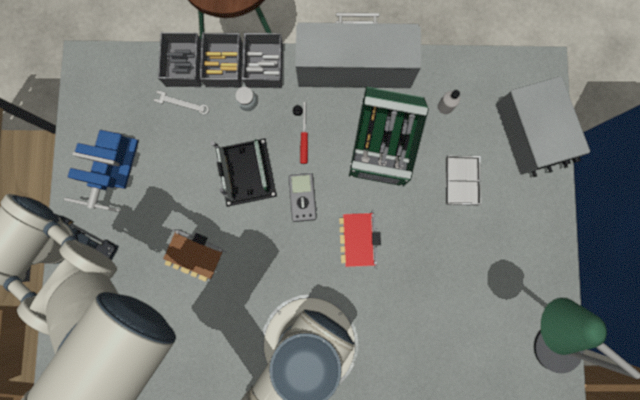

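```bash
python3 - <<'E'
import cv2,numpy as np
t=cv2.imread("pics/top0.png");s=cv2.imread("pics/scene0.png")
f=lambda im,x,y,w,h,k:cv2.resize(im[y:y+h,x:x+w],None,fx=k,fy=k,interpolation=cv2.INTER_CUBIC)
a=np.hstack([f(t,205,125,80,60,5) ,f(t,335,80,100,75,4)[:300]])
a=np.hstack([f(t,205,130,80,80,5)[:400],f(t,340,82,100,110,3.6363)[:400,:363]])
b=np.hstack([f(s,300,250,100,50+50,4)[:200+200],])
b=np.hstack([f(s,300,250,100,100,2),f(s,180,145,110,100,2)])
out=np.zeros((600,800,3),np.uint8); out[:400,:a.shape[1]]=a; out[400:,:b.shape[1]]=b
cv2.imwrite("pics/crop1.png",out)
E
```

```text
(no output)
```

View pics/crop1.png

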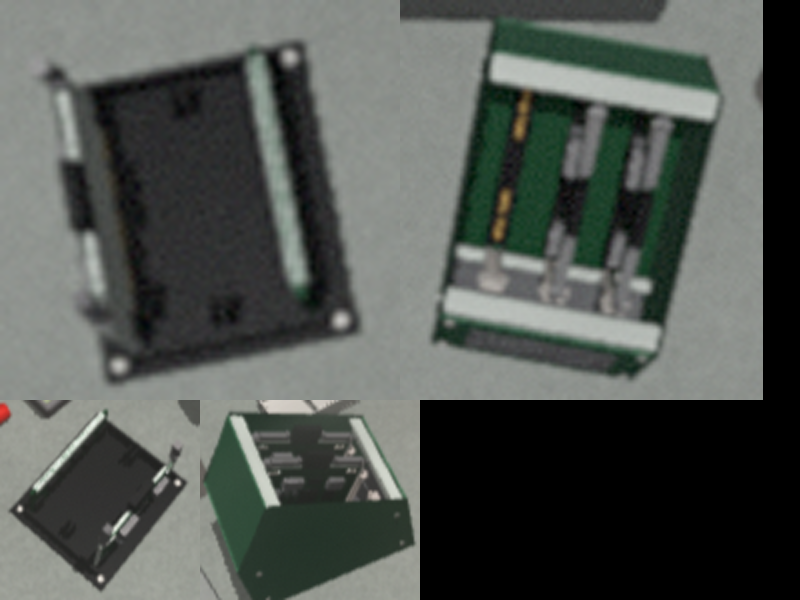

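```bash
cat > h.py <<'E'
from rig import arm
import cv2,numpy as np
np.set_printoptions(precision=4,suppress=True)
def ray(c,p):
    K=c["intrinsics"];T=c["cam_to_world"]
    d=T[:3,:3]@np.linalg.solve(K,[p[0],p[1],1.]); return T[:3,3],d/np.linalg.norm(d)
def onz(c,p,z):
    o,d=ray(c,p); return o+d*(z-o[2])/d[2]
def proj(c,P):
    q=np.linalg.inv(c["cam_to_world"])@np.append(P,1); q=c["intrinsics"]@q[:3]; return q[:2]/q[2]
def tri(obs):
    A=np.zeros((3,3));b=np.zeros(3)
    for c,p in obs:
        o,d=ray(c,p);M=np.eye(3)-np.outer(d,d);A+=M;b+=M@o
    X=np.linalg.solve(A,b);return X,[np.linalg.norm(proj(c,X)-p) for c,p in obs]
def Rdown(yaw): # tool z down, tool y (jaw) along horizontal direction yaw (rad)
    y=np.array([np.cos(yaw),np.sin(yaw),0]);z=np.array([0,0,-1.]);return np.column_stack([np.cross(y,z),y,z])
def save(im,n): cv2.imwrite("pics/"+n,im[:,:,::-1])
E
python3 - <<'E'
from h import *
c=arm.get_calibration("top")
P=[onz(c,(205+x/5,130+y/5),.008) for x,y in [(290,57),(342,320),(118,365)]]
print(np.array(P),(P[0]+P[2])/2)
print("stand sides",np.linalg.norm(P[0]-P[1]),np.linalg.norm(P[1]-P[2]),np.degrees(np.arctan2(*(P[0]-P[1])[[1,0]])))
print("grip",onz(c,(205+75/5,130+195/5),.13))
for x,y,z in [(490,80,.231),(720,120,.231),(445,315,.135),(660,350,.135),(525,95,.07),(498,240,.05)]: print(onz(c,(340+(x-400)/3.6363,82+y/3.6363),z))
E
```

```text
[[0.6171 0.1562 0.008 ]
 [0.4504 0.119  0.008 ]
 [0.4203 0.2571 0.008 ]] [0.5187 0.2067 0.008 ]
stand sides 0.17073865201338978 0.14138964723120423 12.614536262676312
grip [0.5047 0.2615 0.13  ]
[ 0.67   -0.1447  0.231 ]
[ 0.6417 -0.3151  0.231 ]
[ 0.5101 -0.1182  0.135 ]
[ 0.4847 -0.2868  0.135 ]
[ 0.7102 -0.1878  0.07  ]
[ 0.5906 -0.1673  0.05  ]
```

```bash
cat >> h.py <<'E'
def Rtool(R): # tool for card frame R (card y = tool y, tool z = -card z)
    return np.column_stack([-R[:,0],R[:,1],-R[:,2]])
def Ryaw(a): c,s=np.cos(a),np.sin(a); return np.array([[c,-s,0],[s,c,0],[0,0,1.]])
T30=np.array([[np.cos(np.pi/6),0,-.5],[0,1,0],[.5,0,np.cos(np.pi/6)]])
def look(n):
    c=arm.get_calibration("wrist"); im=arm.snapshot("wrist"); save(im,n+".png"); np.savez("pics/"+n+".npz",K=c["intrinsics"],T=c["cam_to_world"])
def cal(n):
    d=np.load("pics/"+n+".npz"); return dict(intrinsics=d["K"],cam_to_world=d["T"])
E
python3 - <<'E'
from h import *
a=np.radians(12.6)
R=Rtool(Ryaw(a))
arm.move_to([0.505,0.20,0.33],R); look("w1")
arm.move_to([0.505,0.27,0.33],R); look("w2")
b=np.radians(-9.2); S=Ryaw(b)@T30; R=Rtool(S)
m=np.array([0.59,-0.16,0.185])
for n,d in (("w3",0.0),("w4",-.07)):
    try: arm.move_to(m+S[:,2]*.15+S[:,1]*d,R); look(n)
    except arm.Unreachable: print("unreach",n)
print(arm.current_t(),arm.current_joint_positions())
a=cv2.imread("pics/w1.png");b=cv2.imread("pics/w3.png")
cv2.imwrite("pics/v4.png",np.hstack([cv2.rotate(i,cv2.ROTATE_90_CLOCKWISE)[:600] for i in (a,b)]) if 0 else np.vstack([a[100:400],b[100:400]]))
E
```

```text
4.3083 [ -40.2188    0.8679  101.8373   18.9476   52.5716 -129.2931]
```

View pics/v4.png

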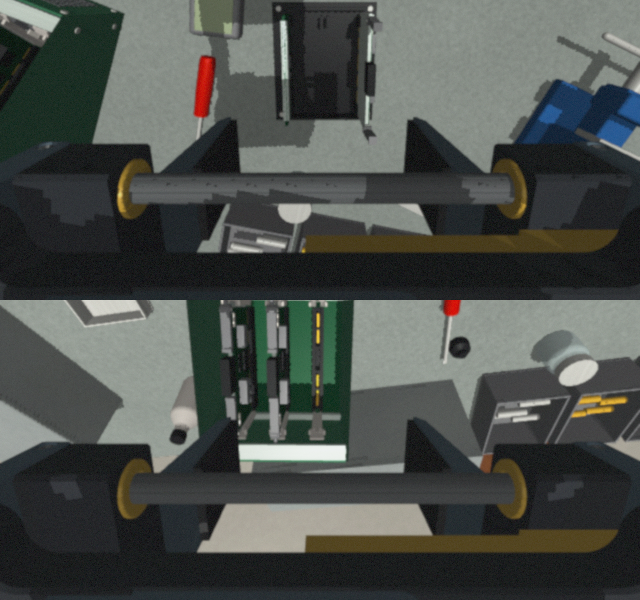

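```bash
python3 - <<'E'
from h import *
c=cal("w2"); p=proj(c,[0.5067,0.2604,0.10]); q=proj(cal("w3"),[0.59,-0.16,.1]); print(p,q)
a=cv2.imread("pics/w2.png");b=cv2.imread("pics/w3.png")
x0=int(p[0])-65;y0=max(0,int(p[1])-90)
x1=220; y1=60
print(x0,y0,x1,y1)
f=lambda im,x,y:cv2.resize(im[y:y+200,x:x+133],(400,600),interpolation=cv2.INTER_CUBIC)
cv2.imwrite("pics/v5.png",np.hstack([f(a,x0,y0),f(b,x1,y1)]))
E
```

```text
[312.9135 162.5917] [320.7534 130.1277]
247 72 220 60
```

View pics/v5.png

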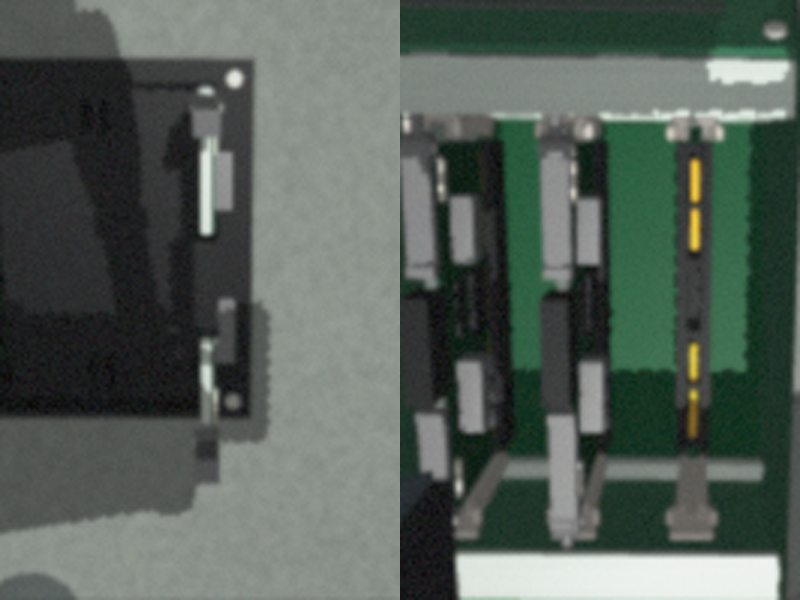

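```bash
python3 - <<'E'
from h import *
w2=cal("w2")
f=lambda x,y:(247+x/3,72+y/3)
near=onz(w2,f(207,238),.106); far=onz(w2,f(207,338),.132); far2=onz(w2,f(207,338),.106)
e1=onz(w2,f(207,150),.106); e2=onz(w2,f(205,415),.106)
print("block near",near,"far top",far,"far base",far2, "yaw",np.degrees(np.arctan2(*(e2-e1)[[1,0]])))
print("screws",onz(w2,f(234,78),.008),onz(w2,f(232,401),.008))
d=onz(w2,f(232,401),.008)-onz(w2,f(234,78),.008);print("stand yaw",np.degrees(np.arctan2(d[1],d[0])))
w3=cal("w3"); g=lambda x,y:(220+(x-400)/3,60+y/3)
yaw=np.radians(-9.2)
# rail edges
P=[onz(w3,g(410,113),.137),onz(w3,g(785,119),.137),onz(w3,g(460,553),.221),onz(w3,g(775,553),.221)]
for p in P: print("rail",p)
for i in (0,2):
    d=P[i+1]-P[i]; print("rail yaw",np.degrees(np.arctan2(-d[0],d[1])))
d1=P[1]-P[0];d1/=np.linalg.norm(d1);v=P[2]-P[1];print("sep",np.linalg.norm(v-d1*(v@d1)))
S=Ryaw(yaw)@T30
for n,u,h,xx in (("nearguide",(696,130),84,-80),("farguide",(692,527),84,80),("conn near",(695,165),12,-55),("conn far",(692,430),12,40)):
    z=.179+ (S[2,2]*(h-112)+S[2,0]*xx)/1000
    p=onz(w3,g(*u),z); print(n,p, "y in yaw frame",(Ryaw(yaw).T@p)[:2])
E
```

```text
block near [0.4905 0.2611 0.106 ] far top [0.5274 0.2697 0.132 ] far base [0.5335 0.2706 0.106 ] yaw 12.059204273742695
screws [0.4221 0.2582 0.008 ] [0.5885 0.2952 0.008 ]
stand yaw 12.544380885404733
rail [ 0.5089 -0.2503  0.137 ]
rail [ 0.532 -0.121  0.137]
rail [ 0.6511 -0.2661  0.221 ]
rail [ 0.6707 -0.1439  0.221 ]
rail yaw -10.141548653952745
rail yaw -9.1132619027396
sep 0.16569764956083552
nearguide [ 0.544  -0.1549  0.1148] y in yaw frame [ 0.5617 -0.0659]
farguide [ 0.6826 -0.1793  0.1948] y in yaw frame [ 0.7024 -0.0678]
conn near [ 0.5894 -0.1633  0.0649] y in yaw frame [ 0.6079 -0.0669]
conn far [ 0.7096 -0.1846  0.1124] y in yaw frame [ 0.7299 -0.0688]
```

```bash
python3 - <<'E'
from h import *
R=Rtool(Ryaw(np.radians(12.4)))
p=np.array([.509,.2635,.104])
arm.move_to(p+[0,0,.2],R); arm.move_l(p+[0,0,.07],feed=.2); look("w5"); arm.move_l(p,feed=.12); 
print("pre F",arm.current_force())
arm.grip(0.0); print("w",arm.current_width(),arm.current_force(),arm.current_t())
if .006<arm.current_width()<.014:
    arm.move_l(p+[0,0,.04],feed=.08); arm.move_l(p+[0,0,.2],feed=.2)
    arm.sleep(.2); print("lift",arm.current_width(),arm.current_force(),arm.current_torque(),arm.current_t()); look("w6")
    im=arm.snapshot("scene");save(im,"s6.png"); save(arm.snapshot("top"),"t6.png")
a=cv2.imread("pics/w6.png"); b=cv2.imread("pics/s6.png")
q=proj(arm.get_calibration("scene"),p+[0,0,.15]);print(q)
x,y=int(np.clip(q[0]-160,0,320)),int(np.clip(q[1]-100,0,200))
cv2.imwrite("pics/v6.png",np.vstack([a[60:260],cv2.resize(b[y:y+200,x:x+320],(640,400))]))
E
```

```text
pre F [ 0.1592 -1.051  -0.4885]
w 0.0003394967392501225 [ 0.9182 -0.2564  0.8426] 9.0
[375.5139 276.3218][ WARN:0@7.497] global loadsave.cpp:275 findDecoder imread_('pics/w6.png'): can't open/read file: check file path/integrity
[ WARN:0@7.497] global loadsave.cpp:275 findDecoder imread_('pics/s6.png'): can't open/read file: check file path/integrity
Traceback (most recent call last):
TypeError: 'NoneType' object is not subscriptable
```

```bash
python3 - <<'E'
from h import *
print(arm.current_ee_pos(),arm.current_width()); look("w7")
s=arm.snapshot("scene");save(s,"s7.png"); save(arm.snapshot("top"),"t7.png")
a=cv2.imread("pics/w5.png"); b=cv2.imread("pics/s7.png");t=cv2.imread("pics/t7.png")
cv2.imwrite("pics/v6.png",np.vstack([cv2.resize(a[20:270,160:480],None,fx=2.5,fy=1)[:250] if 0 else np.hstack([a[20:270,120:520],cv2.resize(t[110:235,150:350],(400,250))]),np.hstack([cv2.imread("pics/w7.png")[20:320,120:520],cv2.resize(b[220:370,275:475],(400,300))])]))
E
```

```text
[0.509  0.2635 0.104 ] 0.0003394967392501225
```

View pics/v6.png

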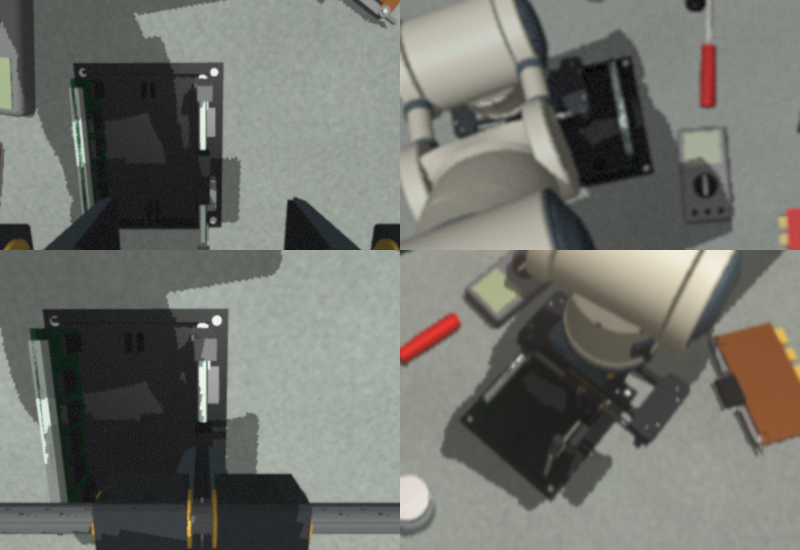

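```bash
python3 - <<'E'
from h import *
w=cal("w7"); sc=arm.get_calibration("scene")
P=np.array([.509,.2635,.104])
for d in ([0,0,0],[0,0,.0188],[0,0,.028],[-.02,0,.028],[-.02,0,0]): print(d,proj(w,P+d),proj(sc,P+d))
a=cv2.imread("pics/w7.png");b=cv2.imread("pics/s7.png")
im=np.hstack([cv2.resize(a[80:230,270:370],(400,600),interpolation=cv2.INTER_CUBIC),cv2.resize(b[250:350,320:387],(400,600),interpolation=cv2.INTER_CUBIC)])
im=cv2.convertScaleAbs(im,alpha=1.8,beta=25)
cv2.imwrite("pics/v7.png",im)
E
```

```text
[0, 0, 0] [320.9806 221.9593] [369.0659 299.2711]
[0, 0, 0.0188] [320.8955 232.5174] [369.781 296.726]
[0, 0, 0.028] [320.848  238.3988] [370.1396 295.4497]
[-0.02, 0, 0.028] [328.4501 206.1975] [376.4139 290.6947]
[-0.02, 0, 0] [327.6396 193.3663] [375.1963 294.6059]
```

View pics/v7.png

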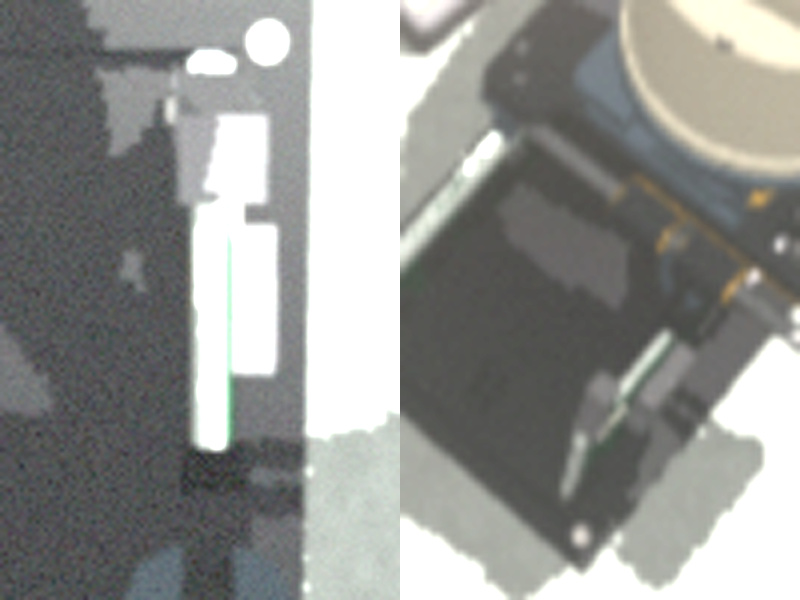

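```bash
python3 - <<'E'
from h import *
p=arm.current_ee_pos()
arm.move_l(p+[0,0,.025],feed=.06); arm.sleep(.2); print(arm.current_width(),arm.current_force(),arm.current_torque(),arm.current_t()); look("w8"); save(arm.snapshot("scene"),"s8.png")
a=cv2.imread("pics/w8.png");b=cv2.imread("pics/s8.png")
im=np.hstack([cv2.resize(a[60:260,240:373],(400,600),interpolation=cv2.INTER_CUBIC),cv2.resize(b[250:350,320:387],(400,600),interpolation=cv2.INTER_CUBIC)])
cv2.imwrite("pics/v8.png",cv2.convertScaleAbs(im,alpha=1.8,beta=25))
E
```

```text
0.0003055982809898714 [ 0.2257  0.4586 -0.5812] [0.049  0.0076 0.0038] 9.9167
```

View pics/v8.png

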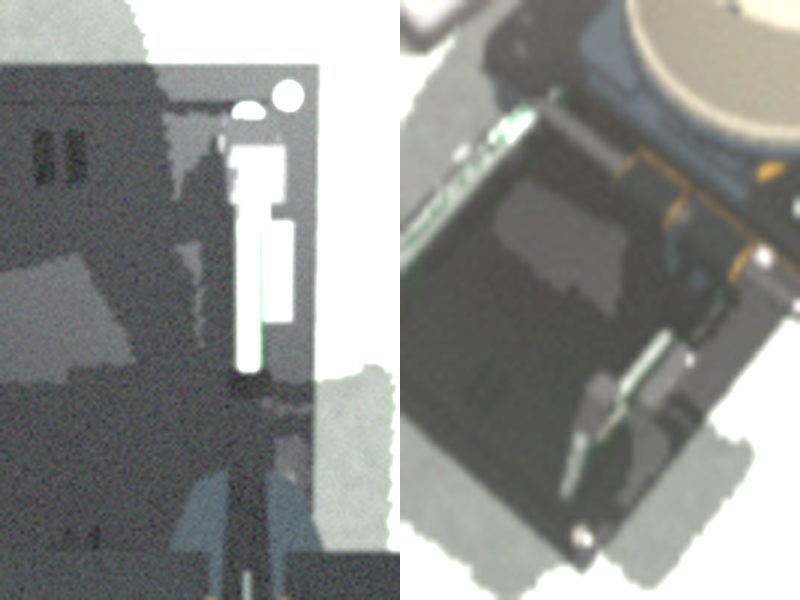

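```bash
python3 - <<'E'
from h import *
top=arm.get_calibration("top");sc=arm.get_calibration("scene")
near=[(cal("w2"),(316,151.3)),(cal("w7"),(322.5,192.5)),(cal("w8"),(322.7,184)),(top,(222.6,177))]
print("near",tri(near)); print("near w/o top",tri(near[:3]))
# far: top strip upper end at block: crop v3 (70,160)
far=[(cal("w2"),(316,184.7)),(top,(205+70/5,130+160/5)),(sc,(365.3,305.3))]
print("far",tri(far)); 
print(proj(top,[.489,.26,.106]),proj(top,[.528,.268,.106]),proj(sc,[.528,.268,.106]))
# near screw of stand
print("screw",tri([(cal("w2"),(247+234/3,72+78/3)),(cal("w7"),(270+267/4,80+42/4)),(cal("w8"),(240+288/3,60+96/3)),(top,(228.6,203))]))
E
```

```text
near (array([0.4902, 0.2607, 0.0966]), [np.float64(1.2623976040440794), np.float64(1.3153511917396812), np.float64(0.9016092209341173), np.float64(1.0627767003907782)])
near w/o top (array([0.4928, 0.2611, 0.089 ]), [np.float64(0.11265193745459223), np.float64(0.34706953866808443), np.float64(0.26296033231508)])
far (array([0.5297, 0.2703, 0.1133]), [np.float64(1.6396606287576256), np.float64(0.6257948319421455), np.float64(0.591976706427804)])
[222.0387 175.7988] [219.847  162.6161] [364.4104 304.9455]
screw (array([ 0.4217,  0.2585, -0.0007]), [np.float64(0.2948584090356405), np.float64(0.15070310620517302), np.float64(0.2700561018746885), np.float64(0.1612943921212176)])
```

```bash
python3 - <<'E'
from h import *
p=arm.current_ee_pos()
arm.grip(.03); w0=arm.current_width(); arm.move_l([p[0],p[1],.165],feed=.15); arm.grip(0.); print("w",w0,arm.current_width()); arm.sleep(.1); f0=arm.current_force(); print(f0)
for z in np.arange(.15,.1,-.004):
    arm.move_l([p[0],p[1],z],feed=.1); f=arm.current_force()-f0; print(round(z,3),f,round(float(arm.current_ee_pos()[2]),4))
    if abs(f[2])>4: break
print(arm.current_t())
E
```

```text
w 0.02991238421425665 0.0006303761972692637
[-0.7652 -0.3536  0.4407]
0.15 [1.0438 0.8096 0.4146] 0.1496
0.146 [ 0.8625  0.5124 -0.7264] 0.1461
0.142 [ 0.7799 -0.6488 -0.3738] 0.1418
0.138 [ 0.5169 -0.2498 -0.9833] 0.1377
0.134 [ 1.1723  0.1391 -0.3225] 0.1337
0.13 [ 0.4953 -0.2892 -0.0467] 0.1297
0.126 [ 0.4613  0.387  -0.4885] 0.1257
0.122 [ 0.6102  0.6877 -0.359 ] 0.1218
0.118 [ 0.2653  0.4148 -0.3607] 0.1177
0.114 [ 0.4581 -0.3059 -0.876 ] 0.1137
0.11 [ 0.9922  0.1704 -0.0269] 0.1097
0.106 [1.2061 0.8022 0.8814] 0.1057
0.102 [ 1.8142  0.1939 -0.218 ] 0.1017
15.0333
```

```bash
python3 - <<'E'
from h import *
top=arm.get_calibration("top");sc=arm.get_calibration("scene")
Rc=Ryaw(np.radians(12.4)); o=np.array([.509,.2635,.008])
pts=[(x,y,z) for x in(-20,20) for y in (-5,5) for z in (96,124)]+[(-80,0,98),(80,0,98),(-72,0,104),(72,0,104),(-80,0,12),(80,0,12),(-72,0,150),(72,0,150)]
def crop(im,c,x,y,k,w,h):
    im=cv2.convertScaleAbs(cv2.resize(im[y:y+h,x:x+w],None,fx=k,fy=k,interpolation=cv2.INTER_CUBIC),alpha=1.5,beta=20)
    for i,P in enumerate(pts):
        u=(proj(c,o+Rc@np.array(P)/1000)-[x-.5,y-.5])*k
        cv2.circle(im,tuple(int(v) for v in u),2,(0,0,255) if i<8 else (0,255,255) if i<10 else (255,0,255) if i<12 else (255,255,0),-1)
    return im
a=crop(cv2.imread("pics/scene0.png"),sc,325,250,5,80,100)[:500]
b=crop(cv2.imread("pics/top0.png"),top,205,130,5,80,100)
cv2.imwrite("pics/v9.png",np.hstack([a,b]))
E
```

```text
(no output)
```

View pics/v9.png

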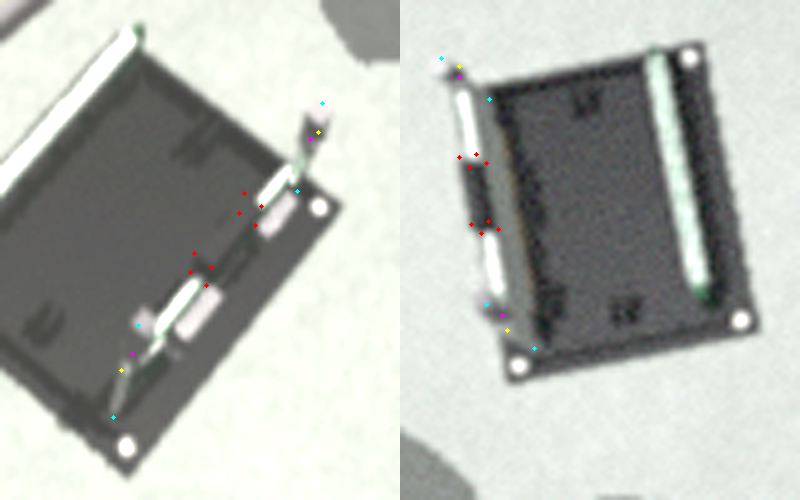

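```bash
python3 - <<'E'
from h import *
p=arm.current_ee_pos()
look("wa"); save(arm.snapshot("scene"),"sa.png")
arm.move_l([p[0],p[1],.19],feed=.25); look("wb"); save(arm.snapshot("scene"),"sb.png"); print(arm.current_t())
g=lambda im:(255*(im/255.)**.4).astype(np.uint8)
f=lambda n,x,y,w,h:g(cv2.resize(cv2.imread(f"pics/{n}.png")[y:y+h,x:x+w],(400,300),interpolation=cv2.INTER_CUBIC))
cv2.imwrite("pics/v10.png",np.vstack([np.hstack([f("wa",270,170,100,75),f("wb",260,120,140,105)]),np.hstack([f("sa",330,255,80,60),f("sb",330,255,80,60)])]))
E
```

```text
15.7333
```

View pics/v10.png

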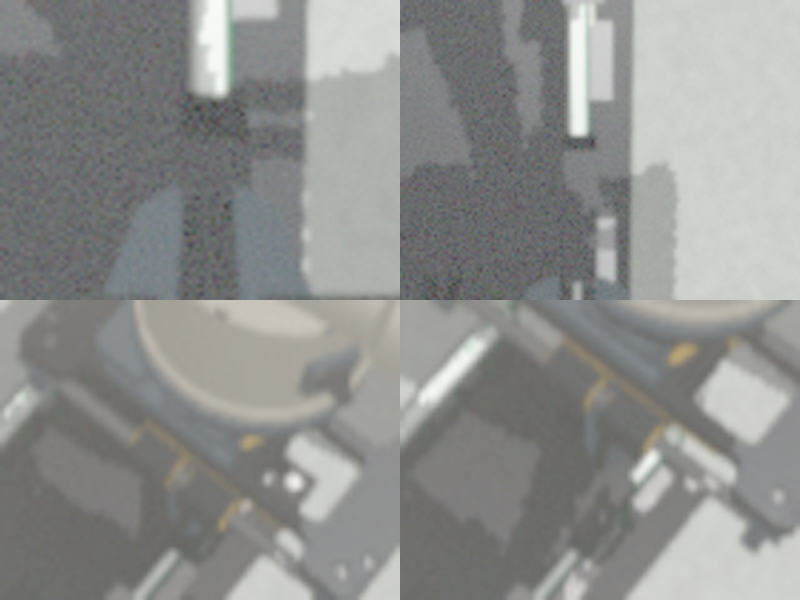

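```bash
python3 - <<'E'
from h import *
Rc=Ryaw(np.radians(12.4)); o=np.array([.509,.2635,.008])
for n in ("w5","w8","wb","wa"):
    c=cal(n); T=c["cam_to_world"][:3,3]; print(n,T)
    for P in ((-20,0,98),(-20,0,124),(20,0,124),(22,0,98),(40,0,98),(72,0,104)): print("  ",P,proj(c,o+Rc@np.array(P)/1000))
# tool-frame: rows for finger points
c=cal("wb");R=arm.current_tool_rot();t=arm.current_ee_pos()
for P in ((0,0,0),(16,0,0),(-16,0,0),(16,0,-20),(0,0,-20),(16,0,-40),(0,5,0),(0,45,0)): print(P,proj(c,t+R@np.array(P)/1000))
E
```

```text
w5 [0.4356 0.2477 0.3842]
   (-20, 0, 98) [321.4674 170.7011]
   (-20, 0, 124) [321.4294 177.3143]
   (20, 0, 124) [321.4524 226.3293]
   (22, 0, 98) [321.488  217.9482]
   (40, 0, 98) [321.4964 237.0952]
   (72, 0, 104) [321.5039 272.8297]
w8 [0.435  0.2478 0.338 ]
   (-20, 0, 98) [321.0967 184.7718]
   (-20, 0, 124) [320.994  194.3297]
   (20, 0, 124) [321.0083 252.2625]
   (22, 0, 98) [321.1056 239.8026]
   (40, 0, 98) [321.1092 261.8905]
   (72, 0, 104) [321.096  303.5459]
wb [0.4348 0.2477 0.3999]
   (-20, 0, 98) [321.2141 168.0656]
   (-20, 0, 124) [321.1551 174.0678]
   (20, 0, 124) [321.1595 220.5561]
   (22, 0, 98) [321.2161 213.0657]
   (40, 0, 98) [321.217 231.353]
   (72, 0, 104) [321.2068 265.4103]
wa [0.4349 0.2478 0.311 ]
   (-20, 0, 98) [321.0307 194.8812]
   (-20, 0, 124) [320.9058 207.1175]
   (20, 0, 124) [320.9266 271.9336]
   (22, 0, 98) [321.0438 255.7769]
   (40, 0, 98) [321.049  280.0304]
   (72, 0, 104) [321.035  326.1279]
(0, 0, 0) [320.773  219.9141]
(16, 0, 0) [320.7641 196.7016]
(-16, 0, 0) [320.7816 242.2364]
(16, 0, -20) [320.6649 205.8296]
(0, 0, -20) [320.6768 231.0381]
(16, 0, -40) [320.5445 216.9066]
(0, 5, 0) [328.3085 219.9176]
(0, 45, 0) [388.597  219.9462]
```

```bash
python3 - <<'E'
from h import *
arm.move_l([.45,.37,.24],feed=.4)
for w in (0.0,.02):
    arm.grip(w); c=arm.get_calibration("wrist"); im=arm.snapshot("wrist"); save(im,f"g{int(w*1000)}.png")
    print(w,arm.current_width(),arm.current_t())
    for r in (190,200,210,215,220,225,230,240,250,260,270): print(r," ".join("%d"%v for v in im[r,295:349:2].mean(1)))
t=arm.current_ee_pos();R=arm.current_tool_rot()
for P in ((0,0,-18.8),(16,0,-18.8),(16,0,-30),(0,10,0),(0,10,-18.8)): print(P,proj(c,t+R@np.array(P)/1000))
g=lambda im:(255*(im/255.)**.6).astype(np.uint8)
cv2.imwrite("pics/v11.png",np.hstack([g(cv2.resize(cv2.imread(f"pics/g{i}.png")[180:280,255:388],(400,300),interpolation=cv2.INTER_CUBIC)) for i in (0,20)]))
E
```

```text
0.0 0.00038204147170859515 16.475
190 94 91 94 95 95 93 96 94 93 95 93 96 96 95 92 94 91 93 96 92 91 90 91 93 92 91 101
200 95 93 96 98 95 94 97 95 92 103 150 157 157 155 156 143 99 97 89 90 93 91 93 91 91 93 102
210 93 96 93 94 94 95 95 98 96 95 92 95 120 157 159 153 102 98 95 95 96 95 93 94 92 96 99
215 97 99 100 94 96 95 94 93 94 95 92 95 96 133 154 148 102 95 94 96 94 94 94 95 96 96 106
220 97 98 97 92 96 82 65 49 49 46 47 41 45 72 59 41 46 46 45 47 50 65 88 96 92 94 115
225 98 98 95 96 66 46 46 46 44 46 32 27 24 65 48 28 30 40 47 46 48 50 47 82 93 94 108
230 99 93 92 64 44 45 44 45 44 43 31 29 29 68 49 31 25 41 46 48 47 38 49 51 87 104 140
240 96 65 49 44 46 48 44 47 44 41 30 22 21 68 44 30 27 33 41 49 44 46 45 47 45 52 129
250 25 26 17 22 23 26 26 37 45 40 31 22 30 83 57 23 27 28 42 40 29 24 27 31 30 27 24
260 27 28 26 24 27 35 36 54 52 33 31 25 27 78 57 29 27 21 44 58 50 25 31 22 28 32 27
270 27 24 26 27 22 18 48 73 59 44 41 41 41 85 59 32 41 36 51 73 70 34 28 26 31 23 28
0.02 0.019962126563234383 17.025
190 97 97 98 95 99 92 94 96 96 97 94 94 95 97 94 95 92 97 96 91 92 92 92 
[... 427 characters left out ...]
 104 96 94 94 96 95 93 47 22 20 30
230 35 24 26 26 76 95 92 98 97 96 99 98 96 107 160 164 141 123 117 104 105 118 115 57 20 20 26
240 32 22 25 30 62 96 96 98 97 94 93 96 96 96 132 158 159 162 158 160 159 156 151 60 28 27 28
250 22 20 15 27 77 122 139 109 111 122 146 152 161 159 155 157 164 157 158 166 162 162 149 57 20 18 21
260 25 17 25 24 87 157 161 159 163 161 161 160 156 156 157 156 155 158 165 162 160 161 146 51 17 25 26
270 34 19 19 23 76 153 159 161 161 158 156 150 151 156 154 154 155 157 152 158 156 159 146 43 27 26 28
(0, 0, -18.8) [320.9544 232.4892]
(16, 0, -18.8) [320.9451 207.2803]
(16, 0, -30) [320.8888 213.2342]
(0, 10, 0) [336.1876 221.9412]
(0, 10, -18.8) [337.4543 232.4976]
```

View pics/v11.png

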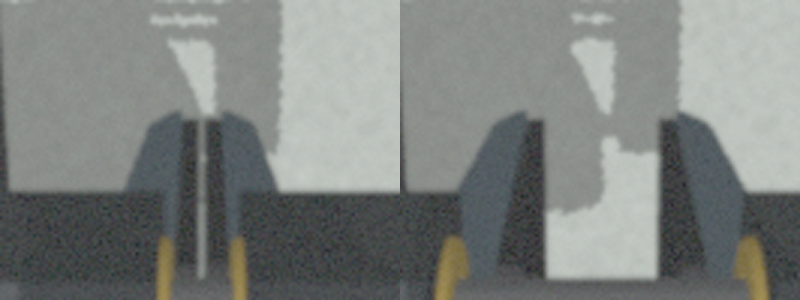

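```bash
cat >> h.py <<'E'
def touch(p0,d,n,step,lim=3.,feed=.06):
    """step along d from p0 until the force against d exceeds lim; returns travel or None"""
    arm.sleep(.1); f0=np.mean([arm.current_force() for _ in range(5)],0)
    for i in range(1,n+1):
        arm.move_l(p0+d*step*i,feed=feed); f=arm.current_force()-f0
        if -f@d>lim: return step*i,f
    return None
E
python3 - <<'E'
from h import *
R=Rtool(Ryaw(np.radians(12.4))); q=np.array([.5095,.264,.108])
arm.grip(0.); arm.move_to(q+[0,0,.08],R); arm.move_l(q,feed=.25); 
r=touch(q,np.array([0,0,-1.]),13,.003); print(r,arm.current_ee_pos(),arm.current_t())
E
```

```text
(0.015, array([-1.1308, -1.6597,  7.1624])) [0.5099 0.2642 0.0935] 19.9083
```

```bash
python3 - <<'E'
from h import *
q=np.array([.5095,.264,.0695])
arm.move_l(q+[0,0,.04],feed=.2); arm.grip(.05); arm.move_l(q,feed=.15); f0=arm.current_force(); arm.grip(0.); print(arm.current_width(),f0)
if .006<arm.current_width()<.014:
    arm.move_l(q+[0,0,.05],feed=.12); arm.move_l(q+[0,0,.17],feed=.3); arm.sleep(.15); print(arm.current_width(),arm.current_force()-f0,arm.current_torque(),arm.current_t()); look("wc"); save(arm.snapshot("scene"),"sc.png"); save(arm.snapshot("top"),"tc.png")
E
```

```text
0.009620967676263765 [ 0.3649  1.3473 -0.0041]
0.009720902118250387 [-0.0496 -1.929  -2.4337] [ 0.0802 -0.0067  0.0039] 23.4083
```

```bash
cat > slot.py <<'E'
from h import *
a=np.radians(-10.0)
Y=Ryaw(a); S=Y@T30
E
python3 - <<'E'
from slot import *
top=arm.get_calibration("top")
obs={}
for n in ("w3","w4","top0"):
    im=cv2.imread(f"pics/{n}.png"); h=cv2.cvtColor(im,cv2.COLOR_BGR2HSV)
    m=cv2.inRange(h,(15,120,90),(35,255,255)); c=top if n=="top0" else cal(n)
    k,l,st,ce=cv2.connectedComponentsWithStats(m)
    print(n); q=proj(c,[.64,-.175,.09])
    for i in range(1,k):
        if st[i,4]>=3 and np.linalg.norm(ce[i]-q)<60: print("  ",st[i],ce[i])
P=[(-84,0,112),(84,0,112),(84,0,107)]
mouth=Y@np.array([.616,0,0]); 
def yv(p): return (Y.T@p)
for p in ([.544,-.1549,0],[.6826,-.1793,0],[.5894,-.1633,0],[.7096,-.1846,0],[.532,-.121,0],[.5089,-.2503,0],[.6707,-.1439,0],[.6511,-.2661,0]): print(yv(np.array(p)))
E
```

```text
w3
   [316 113   4  15  58] [317.5    119.7586]
   [316 129   4  15  56] [317.5 136. ]
   [316 174   4  14  44] [317.1818 180.0455]
   [316 190   3  15  44] [316.9773 196.8409]
w4
   [367 113   5  15  60] [369.35 120.1 ]
   [367 129   4  15  56] [368.4821 136.25  ]
   [365 174   4  14  52] [366.4423 180.5192]
   [364 190   4  16  42] [365.5    196.7381]
top0
   [372 110   3  10  19] [372.9474 114.5789]
   [367 134   3   6  13] [368.3077 137.    ]
   [366 142   3   6  14] [366.8571 144.3571]
[ 0.5626 -0.0581  0.    ]
[ 0.7034 -0.058   0.    ]
[ 0.6088 -0.0585  0.    ]
[ 0.7309 -0.0586  0.    ]
[ 0.5449 -0.0268  0.    ]
[ 0.5446 -0.1581  0.    ]
[ 0.6855 -0.0252  0.    ]
[ 0.6874 -0.149   0.    ]
```

```bash
python3 - <<'E'
from slot import *
top=arm.get_calibration("top")
w3=[(317.5,119.76),(317.5,136),(317.18,180.05),(316.98,196.84)];w4=[(369.35,120.1),(368.48,136.25),(366.44,180.52),(365.5,196.74)];tp=[(366.86,144.36),(368.31,137.0),None,None]
so=Y@np.array([.616,-.0582,0])+[0,0,.179]-S[:,2]*.112
print("slot origin",so)
for i in range(4):
    ob=[(cal("w3"),w3[i]),(cal("w4"),w4[i])]
    X,e=tri(ob); print("w34",X,"slotframe",S.T@(X-so)*1000,np.round(e,2))
    if tp[i]: X,e=tri(ob+[(top,tp[i])]); print(" +top",X,S.T@(X-so)*1000,np.round(e,2))
E
```

```text
slot origin [ 0.6517 -0.174   0.082 ]
w34 [ 0.5993 -0.1661  0.0605] slotframe [-56.5967  -1.3268   7.8   ] [0.02 0.02]
 +top [ 0.5996 -0.1661  0.0601] [-56.5777  -1.2835   7.4097] [0.04 0.02 0.01]
w34 [ 0.6193 -0.1694  0.0696] slotframe [-34.4722  -1.1198   5.5747] [0.03 0.03]
 +top [ 0.6204 -0.1696  0.0682] [-34.2722  -1.0554   3.8787] [0.05 0.14 0.05]
w34 [ 0.6731 -0.1788  0.1011] slotframe [28.5599 -0.9637  5.547 ] [0.07 0.07]
w34 [ 0.6949 -0.1827  0.1128] slotframe [53.5781 -1.0241  4.5821] [0.21 0.21]
```

```bash
cat >> slot.py <<'E'
so=Y@np.array([.616,-.0587,0])+[0,0,.179]-S[:,2]*.112
RT=Rtool(S); ex,ey,ez=S.T
def tcp(u,g=.0615,x=0.,y=0.): return so+ez*(u+g)+ex*x+ey*y
def fs(f0): # force in slot frame
    return S.T@(np.mean([arm.current_force() for _ in range(4)],0)-f0)
E
python3 - <<'E'
from slot import *
p=arm.current_ee_pos(); arm.move_l(p+[0,0,.06],feed=.3)
arm.move_to(tcp(.19),RT); arm.move_l(tcp(.125),feed=.2); arm.sleep(.2)
f0=np.mean([arm.current_force() for _ in range(6)],0); np.save("f0.npy",f0); print("w",arm.current_width(),arm.current_t(),arm.current_ee_pos()-tcp(.125))
look("wd"); save(arm.snapshot("top"),"td.png")
u=.125
while u>.0955:
    u-=.004; arm.move_l(tcp(u),feed=.08); f=fs(f0); print(round(u,4),f,arm.current_width())
    if np.abs(f).max()>7: print("STOP"); break
print(arm.current_t())
E
```

```text
w 0.009993182060684907 26.1083 [ 0.0002 -0.0001  0.0014]
0.121 [ 0.5131 -0.8058 -0.8056] 0.010246267348666658
0.117 [-0.0723 -0.1293  0.0527] 0.009639412053760074
0.113 [-2.1222 -1.6991 -0.683 ] 0.009722409072696557
0.109 [-0.5758 -0.2195  0.0772] 0.009885227918674615
0.105 [ 0.2422  0.7189 -0.175 ] 0.009855023538285278
0.101 [-0.1917 -0.1167 -0.811 ] 0.009514933535181638
0.097 [-0.3473 -0.107  -0.9672] 0.009985330270923385
0.093 [-0.1826 -0.5166 -0.0833] 0.010257000537470867
28.2083
```

```bash
python3 - <<'E'
from slot import *
f0=np.load("f0.npy"); u=.093
while u>.0205:
    u-=.005; arm.move_l(tcp(u),feed=.08); f=fs(f0); print(round(u,4),f)
    if np.abs(f).max()>7: print("STOP"); break
print(arm.current_t(),arm.current_width(),arm.current_ee_pos()-tcp(u))
E
```

```text
0.088 [ 0.2702 -1.5085 -0.7986]
0.083 [-0.2418 -0.6779 -0.5804]
0.078 [ 1.0437  0.205  -0.5261]
0.073 [ 0.1264 -0.9061 -1.381 ]
0.068 [ 0.0339  0.1144 -0.6737]
0.063 [ 0.1137 -0.2119 -0.5816]
0.058 [ 1.8733 -0.1432 -1.4879]
0.053 [ 3.7485  0.0187 -2.4227]
0.048 [ 4.3058 -1.0893 -2.9406]
0.043 [ 3.9291 -0.7793 -2.7195]
0.038 [ 4.6451  0.0543 -2.9577]
0.033 [ 3.8324 -1.4314 -1.8412]
0.028 [ 4.7942  0.128  -2.5447]
0.023 [ 4.9555 -0.4159 -3.3797]
0.018 [ 4.6092 -0.0964 -2.0103]
31.9583 0.009509034646576616 [ 0.0001  0.     -0.0003]
```

```bash
python3 - <<'E'
from slot import *
f0=np.load("f0.npy"); u=.018; x=.0015
arm.move_l(tcp(u,x=x),feed=.05); print(fs(f0))
while u>.002:
    u-=.0012; arm.move_l(tcp(u,x=x),feed=.04); f=fs(f0); print(round(u,4),f)
    if np.abs(f).max()>11: print("STOP"); break
print(arm.current_t(),arm.current_width(),S.T@(arm.current_ee_pos()-tcp(u,x=x)))
E
```

```text
[ 0.2204 -0.9006 -0.3826]
0.0168 [ 0.688  -0.2296  0.06  ]
0.0156 [-0.341  -0.3646 -0.75  ]
0.0144 [-0.8882 -0.0497 -0.1207]
0.0132 [-0.3503  0.0911 -0.4466]
0.012 [ 0.1382 -0.525  -0.7327]
0.0108 [-0.9544 -0.5465 -0.3122]
0.0096 [ 0.2085  0.2776 -0.3223]
0.0084 [ 0.8477  0.2315 -1.0797]
0.0072 [-0.4487 -0.2124  0.4172]
0.006 [ 0.0059 -0.8432 -0.7258]
0.0048 [ 0.5888 -0.1849  4.8082]
0.0036 [ 0.8231 -0.4228 19.7938]
STOP
35.2083 0.009895738178668716 [ 0.0007 -0.0001  0.0006]
```

```bash
cat >> slot.py <<'E'
DZ=.0405; X0=.0015
def tip(X,Z,feed=.1): arm.move_l(so+ez*(Z/1000-DZ)+ex*(X/1000+X0),RT,feed=feed)
def corner(side,th,s,r=38,push=1.):  # side -1 low, +1 high; -> finger centre X, Z (mm) in home slot frame
    X=-72+r*np.cos(th)-(6-push)*np.sin(th); Z=104+s+r*np.sin(th)+(6-push)*np.cos(th)
    return -side*(X-16),Z
def swing(side,ths,f0,smax=7.,feed=.1,lim=30):
    for th in ths:
        tip(*corner(side,th,smax*min(th/.4,1)),feed=feed); f=fs(f0); print("th",round(th,2),f)
        if np.abs(f).max()>lim: print("LIM"); return False
    return True
def over(side,feed=.35,Z=180):
    p=S.T@(arm.current_ee_pos()-so)*1000; tip(p[0]-X0*1e3,Z,feed)
    tip(side*106,Z,feed)
E
python3 - <<'E'
from slot import *
arm.grip(.024); print(arm.current_width()); arm.move_l(tcp(.0036+.08,x=.0015),feed=.2); arm.grip(0.)
over(-1); arm.sleep(.15); f0=np.mean([arm.current_force() for _ in range(6)],0); np.save("f1.npy",f0)
save(arm.snapshot("top"),"te.png"); print(arm.current_t())
c=corner(-1,1.57,7); print(c); 
E
```

```text
0.023996328532886208
37.7583
(np.float64(-92.96973799965131), np.float64(149.0039695849634))
```

```bash
python3 - <<'E'
from slot import *
f0=np.load("f1.npy")
tip(-104,149,.25); print(fs(f0))
ok=swing(-1,[1.5,1.2,.9,.65,.45,.32,.2],f0)
print(arm.current_t())
E
```

```text
[ 0.2298  0.3349 -0.2529]
th 1.5 [-0.8754 -0.6506  0.1509]
th 1.2 [-0.1783 -0.2017 -0.5622]
th 0.9 [-0.5874  0.0884 -0.8854]
th 0.65 [-0.1237 -0.9217 -0.3238]
th 0.45 [-2.8748 -0.3876  1.0442]
th 0.32 [-3.2276 -0.3193  3.6807]
th 0.2 [-2.4493  0.6033  4.1737]
39.85
```

```bash
python3 - <<'E'
from slot import *
f0=np.load("f1.npy")
over(1); tip(104,149,.25); print(fs(f0))
ok=swing(1,[1.5,1.2,.9,.65,.45,.32,.2,.1,0.],f0)
z=109.
while ok and z>104:
    z-=1; tip(corner(1,0,0)[0],z,.05); f=fs(f0); print("press",z,f)
    if f[2]>25: break
print(arm.current_t())
E
```

```text
[-0.1973 -0.1932 -0.7504]
th 1.5 [ 0.1418 -0.825  -0.6386]
th 1.2 [-0.5887  0.5433 -0.6716]
th 0.9 [ 0.3184 -0.1207 -0.9267]
th 0.65 [-1.4219  0.6462  0.8144]
th 0.45 [ 0.5597 -0.2726 -0.685 ]
th 0.32 [-0.9471  0.9177 -1.5471]
th 0.2 [ 2.3762 -0.065   2.3544]
th 0.1 [3.3604 0.1457 4.2603]
th 0.0 [ 4.5935 -0.2607 17.9204]
press 108.0 [ 4.5518 -0.1511 24.2599]
press 107.0 [ 6.3951 -0.7021 28.3352]
43.8667
```

```bash
python3 - <<'E'
from slot import *
f0=np.load("f1.npy")
def press(side,lim=40,zmin=102):
    x=corner(side,0,0)[0]; z=109.
    while z>zmin:
        z-=1; tip(x,z,.05); f=fs(f0); a=(S.T@(arm.current_ee_pos()-so))[2]*1000+DZ*1000
        print("press",side,z,round(a,2),f)
        if f[2]>lim: break
over(-1); tip(-104,149,.3); swing(-1,[1.2,.7,.3,.1,0.],f0,feed=.15,lim=45); press(-1)
arm.sleep(.1); print(arm.current_t())
p=S.T@(arm.current_ee_pos()-so)*1000; tip(p[0]-X0*1e3,185,.3)
look("wf"); save(arm.snapshot("top"),"tf.png"); save(arm.snapshot("scene"),"sf.png"); print(arm.current_t())
E
```

```text
th 1.2 [-0.1879  0.2449  0.1481]
th 0.7 [-0.3964  0.141   0.7041]
th 0.3 [-0.5748 -0.5281 -0.1984]
th 0.1 [-0.5045 -0.0345  0.2421]
th 0.0 [-4.9383  0.3563  9.3793]
press -1 108.0 108.85 [-8.4924 -0.1686 21.3927]
press -1 107.0 108.15 [-8.8852 -0.4261 29.6699]
press -1 106.0 107.62 [-10.0352  -0.3482  46.6738]
47.5
48.0667
```

```bash
python3 - <<'E'
from slot import *
tip(-48,290,.35); tip(0,290,.35); arm.sleep(.1); look("wg"); save(arm.snapshot("scene"),"sg.png"); print(arm.current_t())
c=cal("wg")
for P in ((-20,0,124),(20,0,124),(-78,0,110),(78,0,110),(-20,-50,124),(20,-50,124)): print(P,proj(c,so-ez*.0025+S@np.array(P)/1000))
a=cv2.imread("pics/wg.png")[50:250,210:410]; b=cv2.imread("pics/sg.png")[130:210,180:300]
g=lambda im:(255*(im/255.)**.7).astype(np.uint8)
o=np.zeros((600,800,3),np.uint8); o[:,:500]=g(cv2.resize(a,(500,600),interpolation=cv2.INTER_CUBIC)); o[:200,500:]=g(cv2.resize(b,(300,200),interpolation=cv2.INTER_CUBIC))
d=cv2.imread("pics/wf.png")[40:240,220:420]; o[210:510,500:]=g(cv2.resize(d,(300,300)))
cv2.imwrite("pics/v12.png",o)
E
```

```text
49.0083
(-20, 0, 124) [320.2904 161.5519]
(20, 0, 124) [320.3155 199.7765]
(-78, 0, 110) [320.2909 101.7542]
(78, 0, 110) [320.3812 245.9892]
(-20, -50, 124) [270.6083 161.5409]
(20, -50, 124) [272.1506 199.772 ]
```

View pics/v12.png

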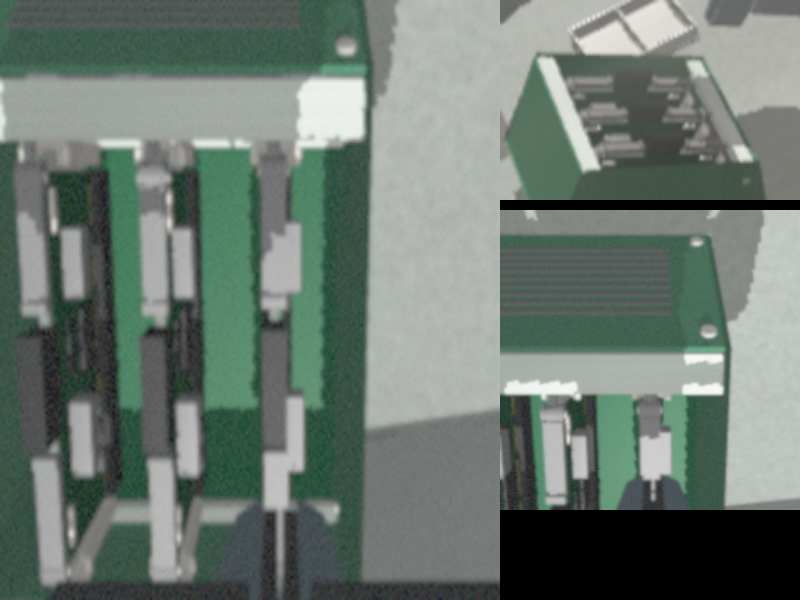

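```bash
python3 - <<'E'
from slot import *
f0=np.load("f1.npy")
for side in (1,-1):
    x=side*46
    tip(x,150,.35); tip(x,113,.25); z=112.
    while z>103:
        z-=1.5; tip(x,z,.08); f=fs(f0); a=(S.T@(arm.current_ee_pos()-so))[2]*1000+DZ*1000
        print(side,z,round(a,2),f)
        if f[2]>38: break
    tip(x,150,.3)
print(arm.current_t())
E
```

```text
1 110.5 111.59 [ 0.0425 -0.3316 -1.1031]
1 109.0 109.19 [-0.6385 -0.2886 -0.4875]
1 107.5 108.23 [ 0.4275 -0.5847 16.281 ]
1 106.0 107.73 [-2.6158 -0.0955 39.2334]
-1 110.5 111.01 [-0.4227 -0.3638  0.4474]
-1 109.0 109.22 [-0.8049  0.116  -0.4787]
-1 107.5 108.09 [-1.7754 -1.0252 18.9765]
-1 106.0 107.43 [-2.9536 -0.6776 48.1433]
53.2
```

```bash
python3 - <<'E'
from slot import *
tip(-46,230,.3); arm.sleep(.3); print(arm.current_t(),fs(np.load("f1.npy"))); print(arm.sign_off())
E
```

```text
53.9167 [-0.4452  0.0466 -0.8884]
the job is handed in; nothing more can be done
None
```

I fitted the card in the empty place and shut both levers, then handed the job in at 53.9 s of the 64 s allowed. No verdict was reported.

**What I did**
- I took the lever card from the stand and slid it down the guides with the levers out.
- I stopped when the force on the tool jumped to 20 N, which I took as the contacts, about 6 to 7 mm short of home. I then let go.
- I swung both levers in with the closed fingers: low lever part way, high lever shut, then low lever shut.

**What the last checks showed**
- **Picture:** the last close picture (12 of 12 viewed) shows both levers flat, with the grip block in line with the neighbouring cards to within 1 to 2 pixels. I could not measure whether the card is within 3 mm of home, or the lever angles, more exactly than that.
- **Pressing:** after that picture I pressed both levers again. Both met a hard stop at the same height: 107.7 mm at 39 N on the high lever and 107.4 mm at 48 N on the low one. That is about 1.5 to 2.5 mm below the 110 mm expected, which is within my height estimate.
- **Clearance:** at hand-in the arm was clear, with under 1 N on the tool.

**What failed or disagreed**
- **First grasp:** the fingers closed on nothing. The finger ends are about 38 mm short of the reported tool point. The wrist pictures showed this and touching the grip block confirmed it, and I corrected for it from then on.
- **Insertion:** there was about 4.5 N of side force against one guide, and shifting 1.5 mm removed it.
- **Bystanders:** I saw no contact with the other loose card, meter, screwdriver or tray, but I did not measure their positions again.

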